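Clamp an engraving blank in the push-pull fixture

TASK

Open the push-pull clamp by pulling its knob out until it clicks and stays out by itself, and let go of it. Take the brass blank from the wooden stand and lay it flat on the clamp's raised bed, recess facing up, squarely between the jaw and the end stop. Then push the knob back in until the jaw grips the blank firmly against the stop, and let go; leave the side cutters, ring clamp and loupe where they lie.

Things in the scene. Friction and masses are not known exactly. Their poses are not given: they have to be found in the camera images.
- fixture: Clamp fixture, fixed. Origin: on the bench, below the middle of the knob's travel; x runs from there to the end stop (to the robot's right, give or take 0.3 rad), z up. In mm: base plate x 20..163, y +-40, 12 high. Bush block for the rod: x 30..48, y +-15, top z 54. Bed: narrow pedestal x 81..147, y +-15, flat top at z 50. End stop: face at x 137, y +-15, top z 58.
- nest (a point): Point on the bed's top where the centre of the blank's back belongs when clamped: 20 mm before the stop, on the middle line. Axes as the fixture's. With the knob out, 56 mm are free between jaw lip and stop: the blank may be laid up to 12 mm towards the knob, the jaw then pushes it to the stop.
- plunger: Round black knob, 28 mm diameter, 24 mm long, on a level rod that carries the jaw. Origin: knob centre, in the fixture at z 45, x +11 mm home (start), -11 out; axes as fixture. Over-centre snap action: pulled along -x it resists with about 8 N, past the middle (0) it goes by itself to the detent and stays; before, it snaps home. Pushing in likewise; on the blank it stops at +10 with some 8 N.
- jaw (a point): Middle of the steel jaw's gripping face (28 mm wide, 12.5 mm high), moves with the knob; in the fixture at z 55, x 98 (home) or 76 mm (out). Axes as the fixture's. A 5 mm lip at its top (z 60..63.5) reaches over the blank's edge when clamped, so the blank cannot be laid in while the knob is home.
- blank: Brass blank 40 (x) x 48 (y) x 8 mm (z), 0.11 kg. Origin: centre of its flat back; z points out of the other face, which has a round recess 24 mm wide, 3 mm deep. Starts on edge in the stand: z level, to the robot's right, x down, y along the slot. It is wider than stand and bed: hold it across the 48 mm, fingers beside its two y ends. Clamped: z up, x along the fixture's x (either way).
- stand: Wooden stand, fixed. Origin: underside centre; x the way the recess faces, the slot runs along y. Foot 70 x 60 x 10 mm; block 40 (x) x 28 mm (y), top z 45 mm; slot 9.5 mm wide, 14 mm deep: the blank stands on the slot floor at z 31, its top edge at z 71 mm.
- cutters: Side cutters with black handles lying on the bench, 68 x 106 x 12 mm, loose. To be left alone. Origin: underside centre.
- ringclamp: Wooden ring clamp lying on the bench, 29 x 121 x 22 mm, loose. To be left alone. Origin: underside centre.
- loupe_b: Folding loupe lying on the bench, 27 x 54 x 14 mm, loose. To be left alone. Origin: underside centre.
Mind the look-alikes: they are no part of the job. There is more than one size of the blank; the one meant has the size given above.

How it is judged:
On the way, in this order (a step that is already met when the one before it is completed fails the run):
1. the knob stands out at its detent by itself, let go (x of plunger in the frame of fixture below -0.008 m and contact force between the fingers and plunger below 0.3 N), for 0.2 s.
2. the blank lies flat on the bed, recess up, between jaw and stop, let go, with the knob still out (x of plunger in the frame of fixture below -0.006 m and angle between blank's own z axis and vertical below 0.1 rad and contact force between the fingers and blank below 0.3 N and z of blank in the frame of nest between -0.003 and 0.003 m and x of blank in the frame of nest between -0.02 and 0.003 m and y of blank in the frame of nest between -0.009 and 0.009 m), for 0.2 s.
At the end, for the whole second after the job is handed in: The knob is home (within 3 mm, jaw pressing on the blank with over 1.5 N), the blank lies at rest and flat on the bed (within 0.08 rad), recess up, gripped against the end stop, within 3 mm of the nest point lengthways and 9 mm sideways, square to the fixture within 0.14 rad, and is let go (x of plunger in the frame of fixture above 0.008 m and contact force between plunger and blank above 1.5 N and angle between blank's own z axis and vertical below 0.08 rad and angle between the y axis of blank and the y axis of fixture, either way round below 0.14 rad and linear speed of blank below 0.02 m/s and contact force between the fingers and blank below 0.3 N and x of blank in the frame of nest between -0.003 and 0.003 m and y of blank in the frame of nest between -0.009 and 0.009 m and z of blank in the frame of nest between -0.003 and 0.003 m); the robot touches nothing.
It fails at once if side cutters, ring clamp or loupe shifted by more than 25 mm (distance of any of cutters, ringclamp, loupe_b from where it was at the start of the episode above 0.025 m).
It also fails if it takes over 64 s, if anything falls off the work surface, if the arm or the gripper's body presses on something with over 40 N, if the wrist force passes 120 N, or if a joint passes its speed limit or range.

ROBOT

A 6-joint arm with a two-finger parallel gripper is mounted at the origin on a cart in front of the work surface, level with it; the furniture and walls round the work are solid. World frame = base frame: x ahead of the robot, y to its left, z up, the work surface at z = 0. Lengths are in m, angles in rad, forces in N, time in s.
With the tool pointing down it reaches from about 0.25 to 0.725 m from the base axis. Payload 4 kg.
Tool frame: the origin (TCP) lies midway between the tips of the shut fingers; the grasp point (between the pads) lies bot.tcp_to_grasp behind it (bot.tcp_to_grasp is the distance from the TCP to the grasp point, in m); z points along the fingers, y is the line along which they close (so a half turn about z gives the same grasp; the last joint's range is limited). The gripper opens to 85 mm and grips with 20 to 120 N. Pads are 22 mm wide; open, the fingers measure 114 mm over their backs; the gripper's body (76 mm by 85 mm) begins 54 mm behind the grasp point. The pads swing forward as they close: fully open they stand 13 mm farther back than shut.
Start: joints at [1.153, 0.241, 0.005, 1.335, 0, 1.571], TCP at [0.203, 0.457, 0.231] pointing down, gripper open.
Joint ranges: [-2.72, 2.72], [-1.05, 1.87], [-1.09, 1.28], [-1.99, 2.15], [-1.42, 1.44], [-3.14, 3.14]. Speed limits (rad/s): [2.79, 2.79, 3.14, 3.14, 3.14, 3.14].

INTERFACE

Orientations are given as a unit quaternion [x, y, z, w].
In Python, from workcell import readout, camera, bot gives the robot as it stands. The module is installed in compiled form; this text tells all that it offers.
- The arm moves only by the tool jog_arm, never from a script. Its argument "motion" is a list of rows, each an object of numbers: "x", "y", "z": the shift along the tool's x, y, z in mm; "spin": the turn about the tool's z in degrees; "fingers": the closure, from -1 (fully open) to 1 (shut). A call has 1 to 8 rows; each row is the pose to reach, as a shift and turn from the pose commanded when the call began, along the tool's axes at that moment; what a row does not reach only later rows make up. A row lasts 1/8 s, in which the tool goes at most 62.5 mm and 10.7 degrees, less where a joint would pass 70% of its speed; a pose out of reach is approached as far as the arm can. A call with a gripper value outside its range is refused whole. The fingers move at their own pace and stop on an object; the grip force is fixed at half the most. Time passes only in rows, so rows that repeat a pose let the fingers close. It gives the time, the measured TCP pose, the force, the opening and the grip force at its end, in the units of the state.
- readout.get_obs(): the state, without advancing time (a new reading comes with each control period).
- camera(name): name is "scene" or "top" or "wrist"; returns a dict with "pixels" (384x512x3 uint8, red, green, blue), "K" (3x3 intrinsics, pixels), "rvec" (rotation vector, rad) and "tvec" (3), from world to camera coordinates, as OpenCV has them. Camera axes: x right, y down, z forward; pixel columns grow to the right and rows downward; lengths in m; the calibration is good to about 2 mm. A picture is of the moment at which its call begins. There is no depth.
- bot.job_done(): hands the job in; it is judged then, once.
The state is a dict: "clock": time; "joint_pos": joint angles; "joint_vel": joint speeds; "tau": joint torques, N m; "eef_pos": TCP position; "tool_rot": TCP orientation; "ft_force": force on the tool from outside, world axes, zero at the start; "ft_torque": the same for the moment, N m; "grip_width": finger opening in m; "grasp_force": force on a finger pad.
Only numpy, scipy, OpenCV 4.12 (cv2) and the standard library are available. Lean on these libraries where they do the work, as an engineer would, in place of code of your own. Each camera call takes 0.05 s, during which the arm holds its last target. There are 200 camera calls.

## Working session

There is one attempt and no reset: what is moved stays moved. The work goes in short steps, Python scripts to look and compute and a tool call to move; the robot and the scene stay as the last step left them, time stands still between calls to the robot, and variables do not carry over. Pictures are saved under pics/ and viewed, at most 10 in all, crops included, and the job is handed in when it is done.

Besides the shell and the picture viewer there is one more tool, called after "Request:" by a JSON object that holds its "method" and its "body". jog_arm: Moves the arm, as the interface text tells. Its arguments: {"type":"object","properties":{"motion":{"type":"array"}},"required":["motion"]}

```bash
mkdir -p pics
cat > h.py <<'E'
import numpy as np, cv2
from workcell import readout, camera, bot
from scipy.spatial.transform import Rotation as R
def save(name,fn):
    c=camera(name); cv2.imwrite('pics/'+fn,c['pixels'][:,:,::-1]); np.savez('pics/'+fn+'.npz',**c); return c
def load(fn): return dict(np.load('pics/'+fn+'.npz'))
def ray(c,uv,z):
    "world point at height z on pixel"
    Rm=cv2.Rodrigues(np.array(c['rvec'],float))[0]; t=np.array(c['tvec'],float).ravel()
    d=Rm.T@np.linalg.inv(c['K'])@np.array([uv[0],uv[1],1.]); o=-Rm.T@t
    return o+d*(z-o[2])/d[2]
def proj(c,P): return cv2.projectPoints(np.atleast_2d(np.array(P,float)),np.array(c['rvec'],float),np.array(c['tvec'],float),np.array(c['K'],float),None)[0][:,0]
E
python3 - <<'E'
from h import *
for n in ('top','scene'): save(n,n+'0.png')
print(readout.get_obs(), bot.tcp_to_grasp)
E
```

```text
{'clock': 0.1, 'joint_pos': array([ 1.15301139e+00,  2.41356327e-01,  3.89379184e-03,  1.33521752e+00,
       -6.19650792e-06,  1.57080698e+00]), 'joint_vel': array([ 0.00044247, -0.00241253,  0.00339867,  0.00049445, -0.00043094,
       -0.00164218]), 'tau': array([-9.26563844e-04, -3.73138404e+01,  2.53009880e+01,  1.08436507e-02,
       -5.26223630e-06, -1.64692000e-05]), 'eef_pos': array([0.20264459, 0.45648604, 0.23050595]), 'tool_rot': array([ 2.07381688e-01,  9.78259653e-01, -9.22030648e-04, -1.92284321e-04]), 'ft_force': array([-0.07248573, -0.17016653, -0.02056452]), 'ft_torque': array([ 0.03524599,  0.0128993 , -0.04412858]), 'grasp_force': 0.0, 'grip_width': 0.08531631937961218} 0.0187
```

View pics/top0.png

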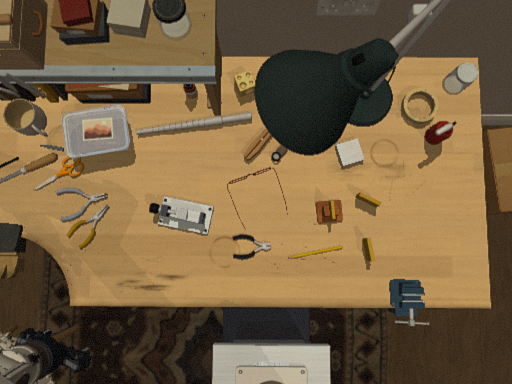

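View pics/scene0.png

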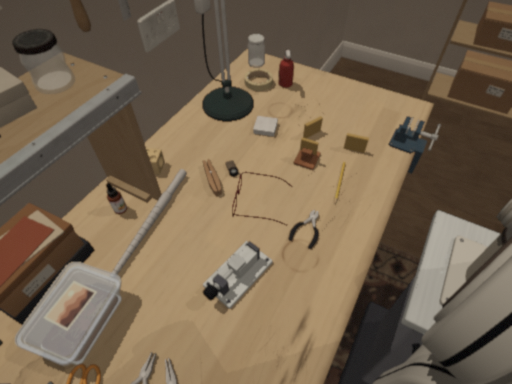

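The top view shows the fixture with its knob at (153,208) and its stop end at about (212,222), and the wooden stand with the blank at (330,210). Look-alike blanks lie at (368,200) and (368,249). The cutters are at (250,245), the ring clamp at (258,142) and the loupe at (278,155). The task names the blank in the stand, so I'll confirm it in an enlarged crop.

Run:
```python
from h import *
t=load('top0.png');s=load('scene0.png')
def crop(c,x,y,w,h,k): return cv2.resize(c['pixels'][y:y+h,x:x+w,::-1],None,fx=k,fy=k,interpolation=cv2.INTER_CUBIC)
a=np.vstack([np.hstack([crop(t,145,190,80,60,5),crop(t,305,180,80,60,5)]),np.hstack([crop(s,200,235,80,60,5),crop(s,290,110,80,60,5)])])
cv2.imwrite('pics/crop1.png',a)
for n,c in(('top',t),('scene',s)):
    Rm=cv2.Rodrigues(c['rvec'])[0];print(n,-Rm.T@c['tvec'].ravel(),c['K'][0,0],Rm.round(2).tolist())
print(ray(t,(153,208),.045),ray(t,(212,220),.05),ray(t,(330,210),.071),proj(t,[[0,0,0],[.2,.457,.23]]))
for uv in((368,200),(368,249)):print(ray(t,uv,.0))
```

```text
top [0.41726996 0.03819724 1.28926186] 461.3669895401587 [[0.01, -1.0, -0.01], [-0.99, -0.0, -0.11], [0.11, 0.01, -0.99]]
scene [0.28799138 0.53318159 0.73344833] 357.6484842670097 [[-0.88, -0.48, 0.0], [-0.38, 0.68, -0.63], [0.3, -0.55, -0.78]]
[0.5190863  0.32144681 0.045     ] [0.48708066 0.16044275 0.05      ] [ 0.51388411 -0.15340377  0.071     ] [[270.93674465 403.46932353]
 [ 69.65050192 343.12550977]]
[ 0.54812252 -0.27129788  0.        ]
[ 0.41172849 -0.26824867  0.        ]
```

View pics/crop1.png

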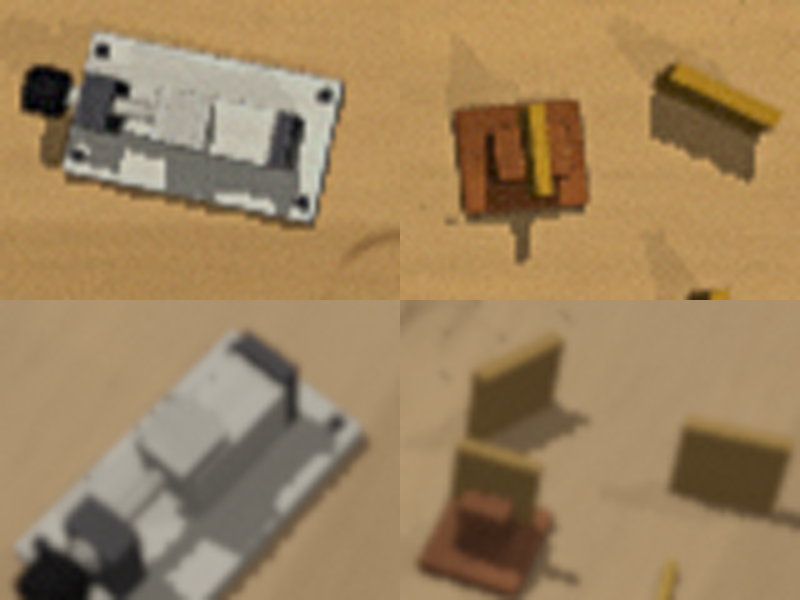

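The crop confirms it: the blank standing in the slot of the wooden stand is the one meant. The two look-alikes stand on the bench without a stand. The fixture's plate corners and the stand's foot corners are clear, so I'll fit poses from them.

```bash
cat >> h.py <<'E'
from scipy.optimize import least_squares
def fit(obs,x0):
    "obs: list of (cam, local pts, px); planar pose x,y,th on bench"
    def P(p,L):
        c,s=np.cos(p[2]),np.sin(p[2]); L=np.array(L,float); return np.c_[p[0]+c*L[:,0]-s*L[:,1],p[1]+s*L[:,0]+c*L[:,1],L[:,2]]
    f=lambda p:np.concatenate([(proj(c,P(p,L))-np.array(px)).ravel() for c,L,px in obs])
    r=least_squares(f,x0); return r.x,r.fun.round(1)
E
python3 - <<'E'
from h import *
t=load('top0.png');s=load('scene0.png')
def px(L,ox,oy,cx,cy): return [((x-cx+.5)/5-.5+ox,(y-cy+.5)/5-.5+oy) for x,y in L]
A=px([(95,32),(343,80),(313,225),(65,180)],145,190,0,0)
LA=[(.02,.04,.012),(.163,.04,.012),(.163,-.04,.012),(.02,-.04,.012)]
K=px([(47,91)],145,190,0,0); LK=[(.011,0,.045)]
S=px([(240,330),(367,436)],200,235,0,300); LS=[(.163,.04,.012),(.163,-.04,.012)]
print(fit([(t,LA,A),(t,LK,K)],[.52,.33,-1.6]));print(fit([(t,LA,A),(t,LK,K),(s,LS,S)],[.52,.33,-1.6]))
F=px([(455,107),(578,100),(590,208),(465,213)],305,180,400,0)
h=lambda z,a,b:[(-a,b,z),(a,b,z),(a,-b,z),(-a,-b,z)]
print(fit([(t,h(.010,.035,.03),F)],[.51,-.15,-1.6]))
B=px([(548,103),(554,193)],305,180,400,0)
print(fit([(t,h(.010,.035,.03),F),(t,[(.004,.024,.071),(.004,-.024,.071)],B)],[.51,-.15,-1.6]))
E
```

```text
(array([ 0.51928535,  0.3285221 , -1.75794075]), array([-0.4,  0.2,  0.2,  0.4,  0.4, -0.3, -0.5, -1.2,  0.4,  0.9]))
(array([ 0.51996954,  0.32913623, -1.77505843]), array([-0.4,  0.1,  0. ,  1.1, -0.3,  0.4, -1. , -1.4,  0.1,  0.7, -0.6,
       -0.2,  0.4, -1.6]))
(array([ 0.51600725, -0.16018429, -1.50201101]), array([-0. ,  0. ,  0.5, -0.2, -0.1, -0.2, -0.3,  0.4]))
(array([ 0.51595211, -0.16086857, -1.50438215]), array([ 0.2,  0. ,  0.7, -0.1,  0.1, -0.2, -0.1,  0.4, -0.6, -0.1, -0.3,
       -0. ]))
```

```bash
cat >> h.py <<'E'
FX=np.array([.5195,.3288,-1.764])
def fx(x,y=0,F=None):
    F=FX if F is None else F
    c,s=np.cos(F[2]),np.sin(F[2]); return np.array([F[0]+c*x-s*y,F[1]+s*x+c*y])
def go(xy,z,yang=None,ref=None):
    "tool shift mm, spin deg from the present pose to TCP xy,z with tool y at yang (rad, mod pi)"
    o=readout.get_obs(); Rm=R.from_quat(o['tool_rot']).as_matrix(); p=o['eef_pos']
    d=Rm.T@(np.array([xy[0],xy[1],z])-p)*1e3
    sp=None
    if yang is not None:
        a=np.arctan2(Rm[1,1],Rm[0,1]); sp=-np.degrees((yang-a+np.pi/2)%np.pi-np.pi/2)
    print('shift',d.round(1),'spin',sp,'tcp',p.round(4))
E
python3 -c "
from h import *
go(fx(.011),.14,FX[2]+np.pi/2)"
```

```text
shift [-343.9    1.3   90.5] spin 77.13183105578219 tcp [0.2026 0.4565 0.2305]
```

Request:
{"method": "jog_arm", "body": {"motion": [{"x": -45, "spin": 9.6, "fingers": -1}, {"x": -90, "spin": 19, "fingers": -1}, {"x": -135, "spin": 29, "fingers": -1}, {"x": -185, "z": 20, "spin": 38.5, "fingers": -1}, {"x": -235, "z": 40, "spin": 48, "fingers": -1}, {"x": -285, "y": 1, "z": 60, "spin": 58, "fingers": -1}, {"x": -325, "y": 1, "z": 80, "spin": 67.5, "fingers": -1}, {"x": -344, "y": 1, "z": 90, "spin": 77, "fingers": -1}]}}

```text
validation failed for argument at $.mo...
```

Run:
```python
from h import *
c=save('wrist','w1.png'); cv2.imwrite('pics/w1b.png',cv2.resize(c['pixels'][:,:,::-1],(800,600),interpolation=cv2.INTER_CUBIC))
go(fx(.011),.14,FX[2]+np.pi/2)
print(proj(c,[[*fx(.011),.045],[*fx(.02,.04),.012],[*fx(.02,-.04),.012],[*fx(.163,.04),.012],[*fx(.163,-.04),.012],[*fx(.137,0),.058]]).round(0).tolist())
```

```text
shift [-343.8    1.2   90.6] spin 77.13002678153613 tcp [0.2027 0.4565 0.2306]
[[261.0, 420.0], [261.0, 419.0], [248.0, 376.0], [166.0, 435.0], [149.0, 394.0], [167.0, 446.0]]
```

View pics/w1b.png

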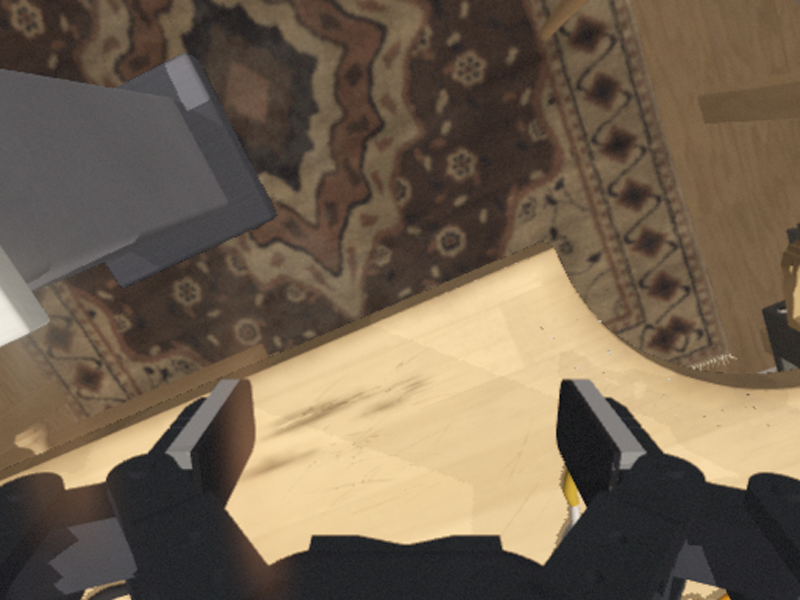

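The move was refused, so the arm still stands at the start. The picture shows only the bench edge between the open fingers at (300,420) and (480,420). I'll retry with all five fields in every row.

Request:
{"method": "jog_arm", "body": {"motion": [{"x": -45, "y": 0, "z": 0, "spin": 9.6, "fingers": -1}, {"x": -90, "y": 0, "z": 0, "spin": 19, "fingers": -1}, {"x": -135, "y": 0, "z": 0, "spin": 29, "fingers": -1}, {"x": -185, "y": 0, "z": 20, "spin": 38.5, "fingers": -1}, {"x": -235, "y": 0, "z": 40, "spin": 48, "fingers": -1}, {"x": -285, "y": 1, "z": 60, "spin": 58, "fingers": -1}, {"x": -325, "y": 1, "z": 80, "spin": 67.5, "fingers": -1}, {"x": -344, "y": 1, "z": 90, "spin": 77, "fingers": -1}]}}

```text
clock: 1.15
eef_pos: [0.5188, 0.3164, 0.1391]
tool_rot: [0.774, 0.633, -0.001, -0.0]
ft_force: [0.4, 0.7, 0.8]
grip_width: 0.0855
grasp_force: 0.0
```

Run:
```python
from h import *
c=save('wrist','w2.png'); cv2.imwrite('pics/w2b.png',cv2.resize(c['pixels'][:,:,::-1],(800,600),interpolation=cv2.INTER_CUBIC))
go(fx(.011),.14,FX[2]+np.pi/2); print(readout.get_obs()['joint_pos'].round(2))
print((proj(c,[[*fx(.011),.045],[*fx(.02,.04),.012],[*fx(.02,-.04),.012],[*fx(.163,.04),.012],[*fx(.163,-.04),.012],[*fx(.137,0.015),.058],[*fx(.137,-0.015),.058]])*1.5625).round(0).tolist())
```

```text
shift [ 2.  -3.  -2.1] spin -0.5893454656654122 tcp [0.5199 0.3154 0.1379]
[ 0.55  0.51  0.15  1.22 -0.    2.32]
[[402.0, 291.0], [476.0, 289.0], [329.0, 289.0], [468.0, 509.0], [340.0, 509.0], [432.0, 528.0], [375.0, 528.0]]
```

View pics/w2b.png

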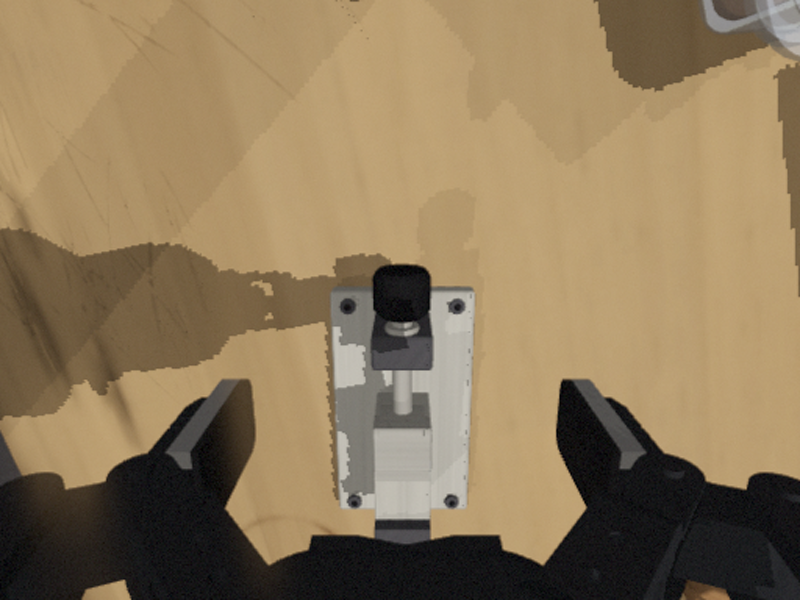

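The wrist view shows the knob at (402,293), and the plate corners lie within about 2 px of the predicted ones, so the fixture pose holds. Next: descend and grip the knob.

Request:
{"method": "jog_arm", "body": {"motion": [{"x": 0, "y": 0, "z": 30, "spin": 0, "fingers": -1}, {"x": 0, "y": 0, "z": 60, "spin": 0, "fingers": -1}, {"x": 0, "y": 0, "z": 85, "spin": 0, "fingers": -1}, {"x": 0, "y": 0, "z": 105, "spin": 0, "fingers": -1}, {"x": 0, "y": 0, "z": 115, "spin": 0, "fingers": -1}, {"x": 0, "y": 0, "z": 115, "spin": 0, "fingers": -1}, {"x": 0, "y": 0, "z": 115, "spin": 0, "fingers": -1}, {"x": 0, "y": 0, "z": 115, "spin": 0, "fingers": -1}]}}

```text
clock: 2.2
eef_pos: [0.5184, 0.3188, 0.0274]
tool_rot: [0.771, 0.637, 0.001, 0.0]
ft_force: [-1.3, 0.0, 0.2]
grip_width: 0.0852
grasp_force: 0.0
```

```bash
python3 -c "
from h import *
go(fx(.011),.026,FX[2]+np.pi/2);print(readout.get_obs()['ft_force'])"
```

```text
shift [-1.  -0.8  1.4] spin 0.14560222703204379 tcp [0.5184 0.3188 0.0274]
[-1.28011126  0.00924341  0.22091489]
```

Request:
{"method": "jog_arm", "body": {"motion": [{"x": -1, "y": -1, "z": 1, "spin": 0, "fingers": 1}, {"x": -1, "y": -1, "z": 1, "spin": 0, "fingers": 1}, {"x": -1, "y": -1, "z": 1, "spin": 0, "fingers": 1}, {"x": -1, "y": -1, "z": 1, "spin": 0, "fingers": 1}, {"x": -1, "y": -1, "z": 1, "spin": 0, "fingers": 1}, {"x": -1, "y": -1, "z": 1, "spin": 0, "fingers": 1}, {"x": -1, "y": -1, "z": 1, "spin": 0, "fingers": 1}, {"x": -1, "y": -1, "z": 1, "spin": 0, "fingers": 1}]}}

```text
clock: 3.2
eef_pos: [0.517, 0.3174, 0.0257]
tool_rot: [0.771, 0.636, 0.0, 0.0]
ft_force: [1.3, -1.6, 3.8]
grip_width: 0.0259
grasp_force: 59.1
```

Request:
{"method": "jog_arm", "body": {"motion": [{"x": 4, "y": 0, "z": 0, "spin": 0, "fingers": 1}, {"x": 8, "y": 0, "z": 0, "spin": 0, "fingers": 1}, {"x": 12, "y": 0, "z": 0, "spin": 0, "fingers": 1}, {"x": 16, "y": 0, "z": 0, "spin": 0, "fingers": 1}, {"x": 20, "y": 0, "z": 0, "spin": 0, "fingers": 1}, {"x": 23, "y": 0, "z": 0, "spin": 0, "fingers": 1}, {"x": 23, "y": 0, "z": 0, "spin": 0, "fingers": 1}, {"x": 23, "y": 0, "z": 0, "spin": 0, "fingers": 1}]}}

```text
clock: 4.2
eef_pos: [0.5213, 0.3391, 0.0256]
tool_rot: [0.771, 0.636, -0.0, 0.001]
ft_force: [1.5, -4.2, 4.9]
grip_width: 0.0262
grasp_force: 59.3
```

Request:
{"method": "jog_arm", "body": {"motion": [{"x": 0, "y": 0, "z": 0, "spin": 0, "fingers": -1}, {"x": 0, "y": 0, "z": 0, "spin": 0, "fingers": -1}, {"x": 0, "y": 0, "z": 0, "spin": 0, "fingers": -1}, {"x": 0, "y": 0, "z": 0, "spin": 0, "fingers": -1}, {"x": 0, "y": 0, "z": 0, "spin": 0, "fingers": -1}, {"x": 0, "y": 0, "z": -40, "spin": 0, "fingers": -1}, {"x": 0, "y": 0, "z": -90, "spin": 0, "fingers": -1}, {"x": 0, "y": 0, "z": -115, "spin": 0, "fingers": -1}]}}

```text
clock: 5.2
eef_pos: [0.5221, 0.341, 0.1437]
tool_rot: [0.771, 0.636, 0.002, 0.0]
ft_force: [0.1, 0.2, 0.2]
grip_width: 0.0856
grasp_force: 0.0
```

Run:
```python
from h import *
c=save('wrist','w3.png'); t=save('top','t3.png')
cv2.imwrite('pics/c3.png',np.hstack([cv2.resize(c['pixels'][130:384,150:350,::-1],(400,508),interpolation=cv2.INTER_CUBIC),cv2.resize(t['pixels'][170:250,310:373,::-1],(400,508),interpolation=cv2.INTER_CUBIC)]))
S=np.array([.516,-.1606,-1.503])
go(fx(0,0,S),.16,S[2]+np.pi/2)
for x in(-.011,.011):print((proj(c,[[*fx(x),.045]])-[150,130])*2)
```

```text
shift [-494.3   88.5  -17.7] spin -14.821912005361993 tcp [0.523  0.3416 0.1446]
[[217.0997035  116.68828527]]
[[216.96566507 170.50796479]]
```

View pics/c3.png

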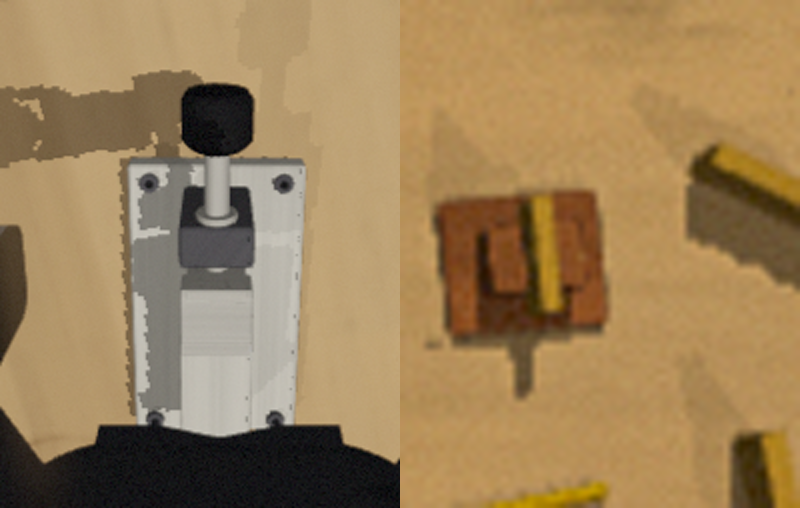

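The knob stands out at (217,119), the spot predicted for the detent, and the blank is still undisturbed in the stand. Next: move over to the stand.

Request:
{"method": "jog_arm", "body": {"motion": [{"x": -50, "y": 9, "z": -15, "spin": -3, "fingers": -1}, {"x": -110, "y": 20, "z": -20, "spin": -6, "fingers": -1}, {"x": -170, "y": 31, "z": -20, "spin": -9, "fingers": -1}, {"x": -230, "y": 41, "z": -20, "spin": -12, "fingers": -1}, {"x": -290, "y": 52, "z": -20, "spin": -14.8, "fingers": -1}, {"x": -350, "y": 63, "z": -20, "spin": -14.8, "fingers": -1}, {"x": -410, "y": 73, "z": -20, "spin": -14.8, "fingers": -1}, {"x": -465, "y": 83, "z": -20, "spin": -14.8, "fingers": -1}]}}

```text
clock: 6.3
eef_pos: [0.5131, -0.1341, 0.159]
tool_rot: [0.683, 0.73, -0.0, -0.001]
ft_force: [0.1, 0.3, -0.2]
grip_width: 0.0855
grasp_force: 0.0
```

Request:
{"method": "jog_arm", "body": {"motion": [{"x": -29, "y": -1.7, "z": 0, "spin": 0, "fingers": -1}, {"x": -29, "y": -1.7, "z": 0, "spin": 0, "fingers": -1}, {"x": -29, "y": -1.7, "z": 0, "spin": 0, "fingers": -1}, {"x": -29, "y": -1.7, "z": 0, "spin": 0, "fingers": -1}]}}

```text
clock: 6.8
eef_pos: [0.5142, -0.16, 0.1599]
tool_rot: [0.682, 0.731, -0.0, -0.0]
ft_force: [-0.0, -0.2, 1.1]
grip_width: 0.0851
grasp_force: 0.0
```

Run:
```python
from h import *
c=save('wrist','w4.png'); 
cv2.imwrite('pics/c4.png',cv2.resize(c['pixels'][:,:,::-1],(800,600),interpolation=cv2.INTER_CUBIC))
S=np.array([.516,-.1606,-1.503])
go(fx(0,0,S),.16,S[2]+np.pi/2)
print((proj(c,[[*fx(x,y,S),.071] for x in(-.004,.004) for y in(-.024,.024)]+[[*fx(x,y,S),.01] for x in(-.035,.035) for y in(-.03,.03)])*1.5625).round(0).tolist())
```

```text
shift [-0.7  1.6  0.1] spin 0.08743304111096878 tcp [ 0.5144 -0.16    0.1601]
[[358.0, 290.0], [461.0, 291.0], [359.0, 306.0], [460.0, 307.0], [356.0, 207.0], [462.0, 207.0], [359.0, 324.0], [458.0, 324.0]]
```

View pics/c4.png

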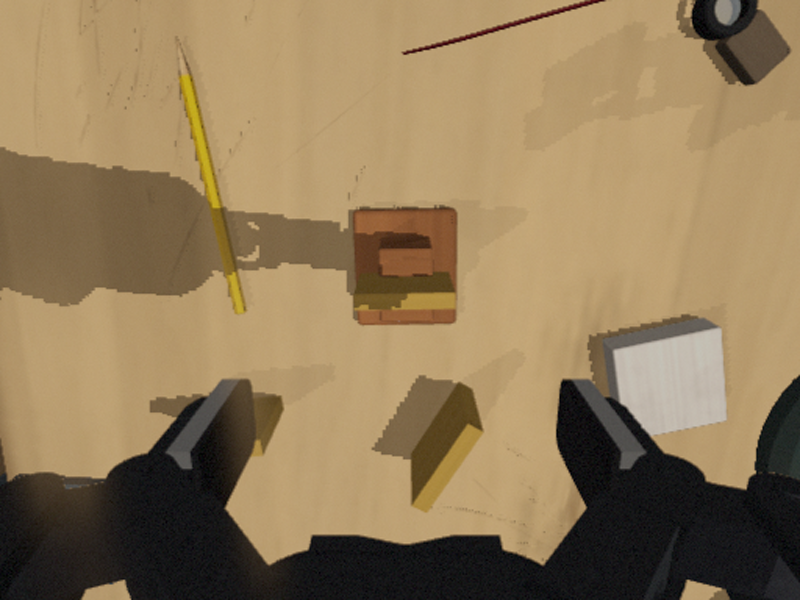

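The wrist view shows the blank's top edge from (354,300) to (456,300). Its centre is about 4 px left of the prediction, or 1.9 mm, so the tool already stands over it. Next: descend and grip.

Request:
{"method": "jog_arm", "body": {"motion": [{"x": -1, "y": 0, "z": 35, "spin": 0, "fingers": -1}, {"x": -1, "y": 0, "z": 70, "spin": 0, "fingers": -1}, {"x": -1, "y": 0, "z": 100, "spin": 0, "fingers": -1}, {"x": -1, "y": 0, "z": 118, "spin": 0, "fingers": -1}, {"x": -1, "y": 0, "z": 125, "spin": 0, "fingers": -1}, {"x": -1, "y": 0, "z": 125, "spin": 0, "fingers": -1}, {"x": -1, "y": 0, "z": 125, "spin": 0, "fingers": -1}]}}

```text
clock: 7.72
eef_pos: [0.5153, -0.1622, 0.0363]
tool_rot: [0.683, 0.731, 0.0, 0.001]
ft_force: [0.5, 0.1, -0.6]
grip_width: 0.0857
grasp_force: 0.0
```

Request:
{"method": "jog_arm", "body": {"motion": [{"x": 0, "y": 0, "z": 0, "spin": 0, "fingers": 1}, {"x": 0, "y": 0, "z": 0, "spin": 0, "fingers": 1}, {"x": 0, "y": 0, "z": 0, "spin": 0, "fingers": 1}, {"x": 0, "y": 0, "z": 0, "spin": 0, "fingers": 1}, {"x": 0, "y": 0, "z": 0, "spin": 0, "fingers": 1}, {"x": 0, "y": 0, "z": 0, "spin": 0, "fingers": 1}]}}

```text
clock: 8.48
eef_pos: [0.515, -0.1625, 0.0361]
tool_rot: [0.683, 0.73, 0.0, 0.001]
ft_force: [-0.5, 0.6, 6.1]
grip_width: 0.0472
grasp_force: 61.6
```

Request:
{"method": "jog_arm", "body": {"motion": [{"x": 0, "y": 0, "z": -15, "spin": 0, "fingers": 1}, {"x": 0, "y": 0, "z": -50, "spin": 0, "fingers": 1}, {"x": 0, "y": 0, "z": -95, "spin": 0, "fingers": 1}, {"x": 0, "y": 0, "z": -125, "spin": 0, "fingers": 1}, {"x": 0, "y": 0, "z": -125, "spin": 0, "fingers": 1}]}}

```text
clock: 9.1
eef_pos: [0.5163, -0.1628, 0.1635]
tool_rot: [0.683, 0.731, 0.001, 0.003]
ft_force: [0.0, -0.4, -0.6]
grip_width: 0.0471
grasp_force: 61.7
```

Run:
```python
from h import *
go(fx(.1315),.16,FX[2]+np.pi/2)
```

```text
shift [363.2   2.4   2.8] spin 14.931277253166554 tcp [ 0.5163 -0.1628  0.1635]
```

Request:
{"method": "jog_arm", "body": {"motion": [{"x": 40, "y": 0, "z": 0, "spin": 2, "fingers": 1}, {"x": 90, "y": 1, "z": 0, "spin": 5, "fingers": 1}, {"x": 145, "y": 1, "z": 0, "spin": 8, "fingers": 1}, {"x": 200, "y": 1, "z": 0, "spin": 11, "fingers": 1}, {"x": 255, "y": 2, "z": 0, "spin": 13, "fingers": 1}, {"x": 310, "y": 2, "z": 0, "spin": 14.9, "fingers": 1}, {"x": 350, "y": 2, "z": 0, "spin": 14.9, "fingers": 1}, {"x": 363, "y": 2, "z": 0, "spin": 14.9, "fingers": 1}]}}

```text
clock: 10.1
eef_pos: [0.4906, 0.202, 0.1588]
tool_rot: [0.771, 0.637, -0.001, -0.0]
ft_force: [0.9, -0.3, -1.0]
grip_width: 0.047
grasp_force: 61.6
```

Request:
{"method": "jog_arm", "body": {"motion": [{"x": 0, "y": 0, "z": 30, "spin": 0, "fingers": 1}, {"x": 0, "y": 0, "z": 60, "spin": 0, "fingers": 1}, {"x": 0, "y": 0, "z": 60, "spin": 0, "fingers": 1}, {"x": 0, "y": 0, "z": 60, "spin": 0, "fingers": 1}, {"x": 0, "y": 0, "z": 60, "spin": 0, "fingers": 1}]}}

```text
clock: 10.72
eef_pos: [0.4931, 0.2001, 0.1017]
tool_rot: [0.772, 0.636, 0.001, 0.0]
ft_force: [-0.0, -0.2, -0.8]
grip_width: 0.0472
grasp_force: 61.8
```

Run:
```python
from h import *
go(fx(.1315),.056,FX[2]+np.pi/2)
c=save('wrist','w5.png');s=save('scene','s5.png')
a=cv2.resize(c['pixels'][150:384,100:412,::-1],(533,400),interpolation=cv2.INTER_CUBIC)
b=cv2.resize(s['pixels'][200:320,190:270,::-1],(267,400),interpolation=cv2.INTER_CUBIC)
cv2.imwrite('pics/c5.png',np.hstack([a,b]))
```

```text
shift [-0.2  1.1 45.7] spin -0.0010129444829833861 tcp [0.4931 0.2001 0.1017]
```

View pics/c5.png

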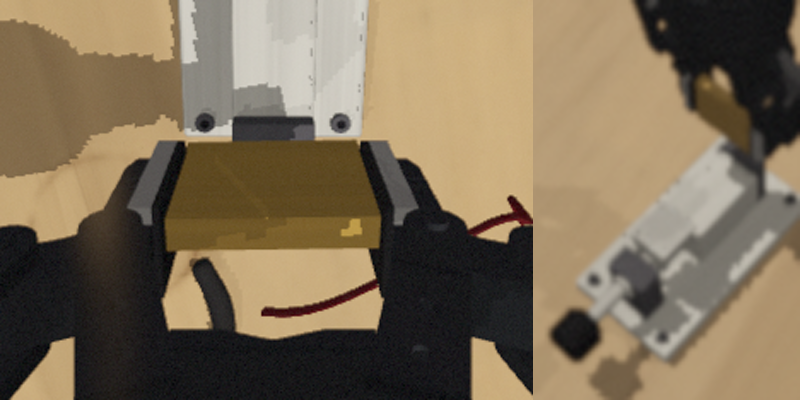

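The view shows the blank held upright with its plain back towards the knob and its bottom edge at about (272,141). The stop is centred below it at (273,130). I'll check the edge's fixture x numerically.

Run:
```python
from h import *
c=load('w5.png')
def tofx(p):
    d=p[:2]-FX[:2];cc,s=np.cos(FX[2]),np.sin(FX[2]);return (np.array([cc*d[0]+s*d[1],-s*d[0]+cc*d[1]])*1e3).round(1)
k=312/533
for u in(176,272,367): print(tofx(ray(c,(u*k+100,141*.585+150),.0967)))
for u in(166,380): print(tofx(ray(c,(u*k+100,218*.585+150),.1367)))
# stop's top near/far edges
for u,v in((234,119),(313,119)): print('stop edge',tofx(ray(c,(u*k+100,v*.585+150),.058)))
```

```text
[127.2 -28.4]
[127.2  -1.1]
[127.1  26. ]
[127.2 -24.1]
[127.2  22.3]
stop edge [136.2 -14.6]
stop edge [136.2  13.5]
```

Request:
{"method": "jog_arm", "body": {"motion": [{"x": 1, "y": 1, "z": 12, "spin": 0, "fingers": 1}, {"x": 1, "y": 1, "z": 25, "spin": 0, "fingers": 1}, {"x": 1, "y": 1, "z": 35, "spin": 0, "fingers": 1}, {"x": 1, "y": 1, "z": 42, "spin": 0, "fingers": 1}, {"x": 1, "y": 1, "z": 44, "spin": 0, "fingers": 1}, {"x": 1, "y": 1, "z": 45, "spin": 0, "fingers": 1}, {"x": 1, "y": 1, "z": 45, "spin": 0, "fingers": 1}, {"x": 1, "y": 1, "z": 45, "spin": 0, "fingers": 1}]}}

```text
clock: 11.82
eef_pos: [0.4935, 0.201, 0.0557]
tool_rot: [0.772, 0.636, 0.0, 0.0]
ft_force: [0.0, -1.1, -1.3]
grip_width: 0.0471
grasp_force: 61.8
```

Request:
{"method": "jog_arm", "body": {"motion": [{"x": 0, "y": 0, "z": 0.5, "spin": 0, "fingers": 1}, {"x": 0, "y": 0, "z": 1, "spin": 0, "fingers": 1}, {"x": 0, "y": 0, "z": 1, "spin": 0, "fingers": 1}]}}

```text
clock: 12.2
eef_pos: [0.4934, 0.201, 0.0551]
tool_rot: [0.772, 0.636, 0.0, 0.0]
ft_force: [-1.5, -0.7, 6.3]
grip_width: 0.0468
grasp_force: 62.3
```

Request:
{"method": "jog_arm", "body": {"motion": [{"x": 0, "y": 0, "z": 0.5, "spin": 0, "fingers": -0.2}, {"x": 0, "y": 0, "z": 0.5, "spin": 0, "fingers": -0.3}, {"x": 0, "y": 0, "z": 0.5, "spin": 0, "fingers": -0.5}, {"x": 0, "y": 0, "z": 0.5, "spin": 0, "fingers": -0.7}, {"x": 0, "y": 0, "z": 0.5, "spin": 0, "fingers": -0.9}, {"x": 0, "y": 0, "z": 0.5, "spin": 0, "fingers": -1}, {"x": 0, "y": 0, "z": 0.5, "spin": 0, "fingers": -1}, {"x": 0, "y": 0, "z": 0.5, "spin": 0, "fingers": -1}]}}

```text
clock: 13.2
eef_pos: [0.4932, 0.2009, 0.0538]
tool_rot: [0.772, 0.636, -0.0, 0.0]
ft_force: [-1.0, -0.7, -0.1]
grip_width: 0.0849
grasp_force: 0.0
```

Request:
{"method": "jog_arm", "body": {"motion": [{"x": 0, "y": 0, "z": -20, "spin": 0, "fingers": -1}, {"x": 0, "y": 0, "z": -50, "spin": 0, "fingers": -1}, {"x": 0, "y": 0, "z": -80, "spin": 0, "fingers": -1}, {"x": 0, "y": 0, "z": -80, "spin": 0, "fingers": -1}]}}

```text
clock: 13.7
eef_pos: [0.4951, 0.2017, 0.1365]
tool_rot: [0.772, 0.636, 0.003, 0.001]
ft_force: [0.2, 1.0, 0.4]
grip_width: 0.0857
grasp_force: 0.0
```

Run:
```python
from h import *
go(fx(.1315),.135,FX[2]+np.pi/2)
c=save('wrist','w6.png');s=save('scene','s6.png')
a=cv2.resize(c['pixels'][150:384,100:412,::-1],(533,400),interpolation=cv2.INTER_CUBIC)
b=cv2.resize(s['pixels'][200:320,190:270,::-1],(267,400),interpolation=cv2.INTER_CUBIC)
cv2.imwrite('pics/c6.png',np.hstack([a,b]))
```

```text
shift [-2.1 -0.5  1.5] spin 0.030000353360132133 tcp [0.4951 0.2017 0.1365]
```

View pics/c6.png

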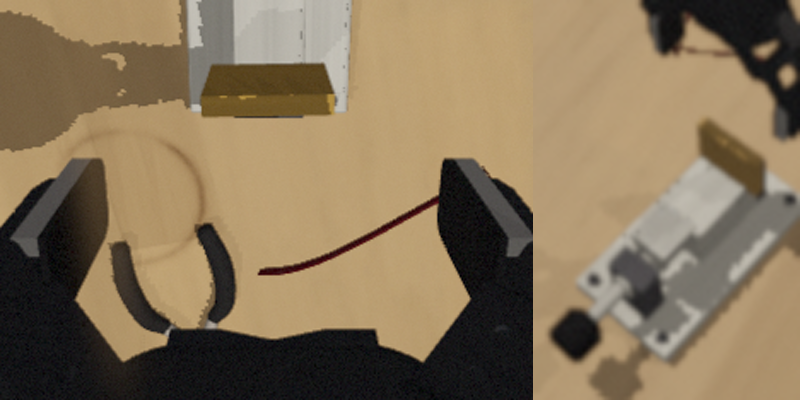

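The blank stands upright by itself on the bed at the stop, with its top edge at about (268,103). Next I'll shut the fingers beyond it, lower them to z 0.08 and tip it gently towards the jaw.

Request:
{"method": "jog_arm", "body": {"motion": [{"x": -15, "y": 0, "z": 0, "spin": 0, "fingers": 1}, {"x": -27, "y": 0, "z": 0, "spin": 0, "fingers": 1}, {"x": -27, "y": 0, "z": 0, "spin": 0, "fingers": 1}, {"x": -27, "y": 0, "z": 0, "spin": 0, "fingers": 1}, {"x": -27, "y": 0, "z": 0, "spin": 0, "fingers": 1}, {"x": -27, "y": 0, "z": 0, "spin": 0, "fingers": 1}, {"x": -27, "y": 0, "z": 0, "spin": 0, "fingers": 1}, {"x": -27, "y": 0, "z": 0, "spin": 0, "fingers": 1}]}}

```text
clock: 14.8
eef_pos: [0.488, 0.1745, 0.1338]
tool_rot: [0.772, 0.636, 0.0, 0.0]
ft_force: [0.3, -0.1, -0.3]
grip_width: -0.0001
grasp_force: 0.0
```

Request:
{"method": "jog_arm", "body": {"motion": [{"x": 0, "y": 0, "z": 20, "spin": 0, "fingers": 1}, {"x": 0, "y": 0, "z": 40, "spin": 0, "fingers": 1}, {"x": 0, "y": 0, "z": 54, "spin": 0, "fingers": 1}, {"x": 0, "y": 0, "z": 54, "spin": 0, "fingers": 1}, {"x": 0, "y": 0, "z": 54, "spin": 0, "fingers": 1}]}}

```text
clock: 15.42
eef_pos: [0.4885, 0.1745, 0.0804]
tool_rot: [0.772, 0.636, 0.0, 0.0]
ft_force: [0.3, 0.5, -0.5]
grip_width: 0.0003
grasp_force: 0.0
```

Run:
```python
from h import *
go(fx(.156),.08,FX[2]+np.pi/2)
```

```text
shift [1.3 0.8 0.4] spin 0.030575446312233363 tcp [0.4885 0.1745 0.0804]
```

Request:
{"method": "jog_arm", "body": {"motion": [{"x": 4, "y": 1, "z": 0, "spin": 0, "fingers": 1}, {"x": 7, "y": 1, "z": 0, "spin": 0, "fingers": 1}, {"x": 9, "y": 1, "z": 0, "spin": 0, "fingers": 1}, {"x": 11, "y": 1, "z": 0, "spin": 0, "fingers": 1}, {"x": 13, "y": 1, "z": 0, "spin": 0, "fingers": 1}, {"x": 15, "y": 1, "z": 0, "spin": 0, "fingers": 1}, {"x": 17, "y": 1, "z": 0, "spin": 0, "fingers": 1}, {"x": 18, "y": 1, "z": 0, "spin": 0, "fingers": 1}]}}

```text
clock: 16.42
eef_pos: [0.4925, 0.192, 0.0798]
tool_rot: [0.772, 0.636, -0.0, -0.0]
ft_force: [-0.5, 0.4, -0.1]
grip_width: 0.0001
grasp_force: 0.0
```

Request:
{"method": "jog_arm", "body": {"motion": [{"x": 2, "y": 0, "z": 0, "spin": 0, "fingers": 1}, {"x": 4, "y": 0, "z": 0, "spin": 0, "fingers": 1}, {"x": 6, "y": 0, "z": 0, "spin": 0, "fingers": 1}, {"x": 7, "y": 0, "z": 0, "spin": 0, "fingers": 1}, {"x": 7, "y": 0, "z": 0, "spin": 0, "fingers": 1}, {"x": 7, "y": 0, "z": 0, "spin": 0, "fingers": 1}]}}

```text
clock: 17.18
eef_pos: [0.4938, 0.1987, 0.0798]
tool_rot: [0.772, 0.636, -0.0, 0.0]
ft_force: [-0.6, 0.5, 0.2]
grip_width: 0.0001
grasp_force: 0.0
```

Request:
{"method": "jog_arm", "body": {"motion": [{"x": -10, "y": 0, "z": -20, "spin": 0, "fingers": 1}, {"x": 20, "y": 0, "z": -60, "spin": 0, "fingers": 1}, {"x": 60, "y": 0, "z": -65, "spin": 0, "fingers": 0}, {"x": 105, "y": 0, "z": -65, "spin": 0, "fingers": -1}, {"x": 135, "y": 0, "z": -65, "spin": 0, "fingers": -1}, {"x": 142, "y": 0, "z": -65, "spin": 0, "fingers": -1}, {"x": 142, "y": 0, "z": -65, "spin": 0, "fingers": -1}]}}

```text
clock: 18.05
eef_pos: [0.5207, 0.3377, 0.1444]
tool_rot: [0.772, 0.636, -0.001, 0.0]
ft_force: [0.0, 0.4, 0.3]
grip_width: 0.0855
grasp_force: 0.0
```

Run:
```python
from h import *
go(fx(-.011),.026,FX[2]+np.pi/2)
c=save('wrist','w7.png');s=save('scene','s7.png');t=save('top','t7.png')
a=cv2.resize(c['pixels'][120:384,120:392,::-1],(412,400),interpolation=cv2.INTER_CUBIC)
b=cv2.resize(s['pixels'][225:315,190:280,::-1],(388,388),interpolation=cv2.INTER_CUBIC);b=cv2.copyMakeBorder(b,0,12,0,0,0)
cv2.imwrite('pics/c7.png',np.hstack([a,b]))
```

```text
shift [  2.1   0.6 118.4] spin 0.05030925508033013 tcp [0.5207 0.3377 0.1444]
```

View pics/c7.png

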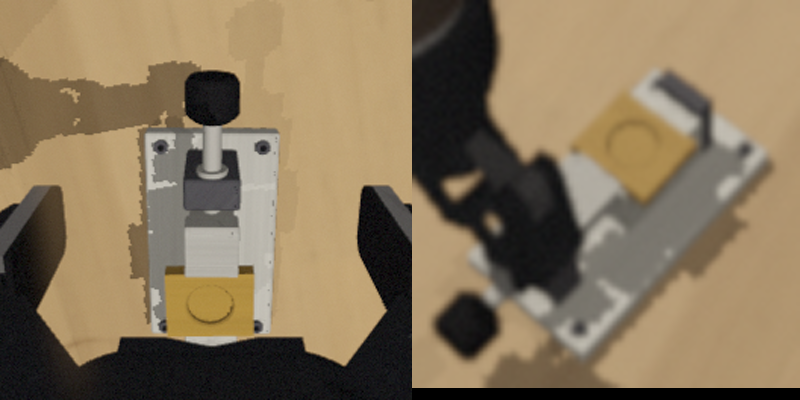

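The blank has fallen flat on the bed with the recess up, square, between jaw and stop, and the knob is still out. I'll check the numbers.

Run:
```python
from h import *
c=load('w7.png');k=272/412;kv=264/400
def tofx(p):
    d=p[:2]-FX[:2];cc,s=np.cos(FX[2]),np.sin(FX[2]);return (np.array([cc*d[0]+s*d[1],-s*d[0]+cc*d[1]])*1e3).round(1)
for u,v,z in((166,277,.058),(254,277,.058),(168,335,.058),(252,335,.058),(210,304,.058),(212,97,.045)): print(tofx(ray(c,(u*k+120,v*kv+120),z)))
# yellow mask extents
p=c['pixels'].astype(int);m=(p[:,:,0]-p[:,:,2]>70)&(p[:,:,0]>110);m[:280]=0;m[345:]=0;m[:,:220]=0;m[:,300:]=0
print(np.argwhere(m).min(0),np.argwhere(m).max(0))
```

```text
[ 86.  -24.5]
[85.9 22.5]
[123.6 -24.3]
[123.5  22.4]
[103.1  -1. ]
[-10.4  -0.1]
[300 220] [343 299]
```

Request:
{"method": "jog_arm", "body": {"motion": [{"x": 2, "y": 0.5, "z": 30, "spin": 0, "fingers": -1}, {"x": 2, "y": 0.5, "z": 65, "spin": 0, "fingers": -1}, {"x": 2, "y": 0.5, "z": 95, "spin": 0, "fingers": -1}, {"x": 2, "y": 0.5, "z": 112, "spin": 0, "fingers": -1}, {"x": 2, "y": 0.5, "z": 120, "spin": 0, "fingers": -1}, {"x": 2, "y": 0.5, "z": 120, "spin": 0, "fingers": -1}, {"x": 2, "y": 0.5, "z": 120, "spin": 0, "fingers": -1}]}}

```text
clock: 19.08
eef_pos: [0.5228, 0.3405, 0.0261]
tool_rot: [0.772, 0.636, 0.001, 0.0]
ft_force: [0.3, 0.1, -1.1]
grip_width: 0.0855
grasp_force: 0.0
```

Request:
{"method": "jog_arm", "body": {"motion": [{"x": 0, "y": 0, "z": 0, "spin": 0, "fingers": 1}, {"x": 0, "y": 0, "z": 0, "spin": 0, "fingers": 1}, {"x": 0, "y": 0, "z": 0, "spin": 0, "fingers": 1}, {"x": 0, "y": 0, "z": 0, "spin": 0, "fingers": 1}, {"x": 0, "y": 0, "z": 0, "spin": 0, "fingers": 1}, {"x": 0, "y": 0, "z": 0, "spin": 0, "fingers": 1}, {"x": 0, "y": 0, "z": 0, "spin": 0, "fingers": 1}, {"x": 0, "y": 0, "z": 0, "spin": 0, "fingers": 1}]}}

```text
clock: 20.08
eef_pos: [0.5216, 0.3401, 0.0253]
tool_rot: [0.772, 0.636, 0.0, -0.0]
ft_force: [-2.8, 0.1, 6.3]
grip_width: 0.0263
grasp_force: 59.1
```

Push in slowly, 21 mm in all.

Request:
{"method": "jog_arm", "body": {"motion": [{"x": -3, "y": 0, "z": 0, "spin": 0, "fingers": 1}, {"x": -6, "y": 0, "z": 0, "spin": 0, "fingers": 1}, {"x": -9, "y": 0, "z": 0, "spin": 0, "fingers": 1}, {"x": -12, "y": 0, "z": 0, "spin": 0, "fingers": 1}, {"x": -15, "y": 0, "z": 0, "spin": 0, "fingers": 1}, {"x": -18, "y": 0, "z": 0, "spin": 0, "fingers": 1}, {"x": -20, "y": 0, "z": 0, "spin": 0, "fingers": 1}, {"x": -20, "y": 0, "z": 0, "spin": 0, "fingers": 1}]}}

```text
clock: 21.08
eef_pos: [0.5174, 0.3194, 0.0252]
tool_rot: [0.772, 0.636, -0.001, 0.0]
ft_force: [-4.3, -1.0, 7.9]
grip_width: 0.0261
grasp_force: 59.5
```

Request:
{"method": "jog_arm", "body": {"motion": [{"x": -1, "y": 0, "z": 0, "spin": 0, "fingers": 1}, {"x": -1.5, "y": 0, "z": 0, "spin": 0, "fingers": 1}, {"x": -1.5, "y": 0, "z": 0, "spin": 0, "fingers": 1}, {"x": -1.5, "y": 0, "z": 0, "spin": 0, "fingers": 1}]}}

```text
clock: 21.58
eef_pos: [0.5174, 0.3195, 0.0253]
tool_rot: [0.772, 0.636, 0.0, -0.001]
ft_force: [-4.8, 1.9, 5.4]
grip_width: 0.0263
grasp_force: 59.4
```

Seated: the knob moved 21 mm and then stopped. Let go and rise.

Request:
{"method": "jog_arm", "body": {"motion": [{"x": 0, "y": 0, "z": 0, "spin": 0, "fingers": -1}, {"x": 0, "y": 0, "z": 0, "spin": 0, "fingers": -1}, {"x": 0, "y": 0, "z": 0, "spin": 0, "fingers": -1}, {"x": 0, "y": 0, "z": 0, "spin": 0, "fingers": -1}, {"x": 0, "y": 0, "z": 0, "spin": 0, "fingers": -1}, {"x": 0, "y": 0, "z": -40, "spin": 0, "fingers": -1}, {"x": 0, "y": 0, "z": -90, "spin": 0, "fingers": -1}, {"x": 0, "y": 0, "z": -120, "spin": 0, "fingers": -1}]}}

```text
clock: 22.58
eef_pos: [0.5187, 0.3194, 0.1477]
tool_rot: [0.772, 0.636, 0.002, 0.0]
ft_force: [0.5, 0.1, -0.5]
grip_width: 0.0852
grasp_force: 0.0
```

Request:
{"method": "jog_arm", "body": {"motion": [{"x": 30, "y": 0, "z": 0, "spin": 0, "fingers": -1}, {"x": 40, "y": 0, "z": 0, "spin": 0, "fingers": -1}, {"x": 40, "y": 0, "z": 0, "spin": 0, "fingers": -1}]}}

```text
clock: 22.95
eef_pos: [0.5248, 0.3581, 0.1437]
tool_rot: [0.771, 0.636, -0.001, 0.0]
ft_force: [0.1, -0.1, -0.1]
grip_width: 0.0857
grasp_force: 0.0
```

Run:
```python
from h import *
c=save('wrist','w8.png')
# numeric check: yellow (blank) and black (knob) pixels in fixture coordinates
p=c['pixels'].astype(int)
def tofx(p):
    d=p[:2]-FX[:2];cc,s=np.cos(FX[2]),np.sin(FX[2]);return np.array([cc*d[0]+s*d[1],-s*d[0]+cc*d[1]])*1e3
hsv=cv2.cvtColor(c['pixels'],cv2.COLOR_RGB2HSV)
P=np.array([[*fx(.117),.058]]);u,v=proj(c,P)[0].astype(int);print(u,v,hsv[v,u])
for vv in range(max(0,v-70),min(384,v+50),3):
    print(tofx(ray(c,(u-25,vv),.058)).round(0).tolist(),hsv[vv,u-25].tolist(),end=' ; ')
print()
k=(hsv[:,:,2]<45)[:, :]; uk,vk=proj(c,[[*fx(.01),.045]])[0].astype(int); w=k[vk-30:vk+18,uk-25:uk+25]; n,l,st,ce=cv2.connectedComponentsWithStats(w.astype(np.uint8)); i=1+st[1:,4].argmax(); print('knob px',ce[i]+[uk-25,vk-30],st[i],'->',tofx(ray(c,ce[i]+[uk-25,vk-30],.05)))
```

```text
259 355 [120  51  20]
[48.0, -20.0] [20, 24, 130] ; [51.0, -20.0] [21, 20, 127] ; [54.0, -21.0] [21, 20, 127] ; [57.0, -21.0] [25, 22, 125] ; [59.0, -21.0] [23, 24, 126] ; [62.0, -21.0] [24, 20, 127] ; [65.0, -21.0] [21, 20, 125] ; [68.0, -21.0] [23, 18, 126] ; [71.0, -21.0] [18, 20, 126] ; [74.0, -21.0] [18, 20, 125] ; [76.0, -21.0] [24, 21, 123] ; [79.0, -21.0] [23, 19, 124] ; [82.0, -21.0] [17, 18, 125] ; [85.0, -21.0] [21, 20, 125] ; [88.0, -21.0] [22, 22, 125] ; [91.0, -21.0] [18, 83, 105] ; [94.0, -21.0] [21, 176, 90] ; [97.0, -21.0] [19, 178, 89] ; [100.0, -21.0] [21, 157, 177] ; [103.0, -21.0] [21, 163, 174] ; [106.0, -22.0] [132, 58, 22] ; [109.0, -22.0] [106, 127, 26] ; [113.0, -22.0] [120, 120, 17] ; [116.0, -22.0] [102, 53, 24] ; [119.0, -22.0] [128, 49, 21] ; [122.0, -22.0] [135, 20, 25] ; [125.0, -22.0] [120, 73, 14] ; [128.0, -22.0] [168, 43, 30] ; [132.0, -22.0] [105, 70, 22] ; [135.0, -22.0] [90, 57, 18] ; [138.0, -22.0] [113, 136, 15] ; [142.0, -22.0] [80, 35, 22] ; [145.0, -22.0] [135, 85, 18] ; 
knob px [259.31104921 234.32033426] [   9   14   34   34 1077] -> [ 8.16582733 -0.44761862]
```

The numbers agree: the blank's knob-side edge is at x of about 98 mm (nominal 97, so it sits against the stop) and the knob is home. The arm is clear, so I'm handing in.

```bash
python3 -c "
from h import *
print(bot.job_done())"
```

```text
the job is handed in; nothing more can be done
None
```

The job is handed in: the clamp was opened, the blank was laid flat with its recess up, and the knob was pushed home so the jaw holds it against the stop. I checked the end state only by measurement from the wrist camera, and the hand-in returned no verdict.

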